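# Set up the tile display step

## Task

Set up the folding display step: push its standing board away from the robot, past the spring's tipping point, so that it snaps down flat on its frame. Then use the spatula to lift each patterned tile and set it gently on the board, standing flat with all its feet on the board and roughly square to it, without touching the tiles with the gripper. When all the tiles there are on display, lay the spatula back with its blade on the middle of the black mat, leaving the other crockery where it is.

Things in the scene. Friction and masses are not known exactly. Their poses are not given: they have to be found in the camera images.
- step (a joint): Hinge (rad) of the beech board (400 wide, 220 long, 12 mm thick). 0: it stands up, leaning 0.35 past vertical towards the robot; 1.92: it lies level on the frame. An over-centre spring holds it at either stop; tipping point near 0.5. Pushing its middle 120 mm above the hinge takes about 4 N at first, then less; past the tipping point it snaps down by itself within a second.
- stand: Fixed blue steel frame of the step. Origin on the table under the middle of the hinge line, which runs along its y axis at 55 mm height, on the robot's side. x points away from the robot, the way the board falls; with the board down its flat top covers x 0 to 220 mm and y -200 to 200 mm at 55 mm height.
- deck (a point): Centre of the board's upper face, 110 mm from the hinge line. Board down: x points away from the robot (half-length 110 mm), y along the hinge (half-width 200 mm), z up. Board standing: this face looks at the robot and x points up the board.
- spatula_blade (a point): Centre of the blade (half-way up it) of the cranked spatula (200 g, 200 mm long): a flat steel blade 90 mm long (x), 56 wide (y), 3 thick. x points from handle to blade tip, z up. It stands by itself on its blade, handle in the air; a neck rises from the blade's rear edge to the handle.
- spatula_handle (a point): Grasp point on the spatula's blue handle, a level bar 90 mm long (x), 22 wide and 26 tall. It lies 100 mm behind the blade's centre (x = -100 mm) and 66.5 mm above it; the handle reaches from 35 mm ahead of this point to 55 mm behind. Axes as the blade's.
- mat: Fixed black mat, 120 x 130 mm and 2 mm thick, the spatula's place. Origin at the centre of its underside.
- mat_top (a point): Centre of the black mat's upper face.
- tile0_mid (a point): Centre (half-way up) of a white and blue patterned ceramic tile, about 180 g, 100 x 100 mm, 17 mm tall: a 7 mm plate on four rubber feet 10 mm tall and 12 mm square, centred 44 mm out along x and y, so that from any side the spatula's blade slides in between the feet (76 mm free). x, y along its edges, z up. None if absent.
- tile0: The same tile; origin at the centre of its underside (foot level).
- tile1_mid (a point): Centre (half-way up) of a white and blue patterned ceramic tile, about 180 g, 100 x 100 mm, 17 mm tall: a 7 mm plate on four rubber feet 10 mm tall and 12 mm square, centred 44 mm out along x and y, so that from any side the spatula's blade slides in between the feet (76 mm free). x, y along its edges, z up. None if absent.
- tile1: The same tile; origin at the centre of its underside (foot level).
- tile2_mid (a point): Centre (half-way up) of a white and blue patterned ceramic tile, about 180 g, 100 x 100 mm, 17 mm tall: a 7 mm plate on four rubber feet 10 mm tall and 12 mm square, centred 44 mm out along x and y, so that from any side the spatula's blade slides in between the feet (76 mm free). x, y along its edges, z up. None if absent.
- tile2: The same tile; origin at the centre of its underside (foot level).
- spatula: The same spatula; origin under the middle of the blade, at its underside.
- mug: Bystander, to be left alone: blue ceramic mug, 85 mm tall; origin at the centre of its underside.
- bowl: Bystander, to be left alone: white bowl, 130 mm across; origin at the centre of its underside.
- sugar: Bystander, to be left alone: white lidded jar, 95 mm tall; origin at the centre of its underside.
- saucer: Bystander, to be left alone: blue saucer, 84 mm across and 22 mm tall; origin at the centre of its underside.
- bell: Bystander, to be left alone: white bell, 80 mm tall; origin at the centre of its underside.
- dish: Bystander, to be left alone: blue shallow dish, 120 mm across; origin at the centre of its underside.
Not all that is in view belongs to the job. What is shaped like the tile1 but brown or turquoise is not meant.

How it is judged (in metres and radians):
On the way, in this order (a step that is already met when the one before it is completed fails the run):
1. the step's board has been snapped down onto its frame (value of joint step above 1.85 rad), for 0.3 s.
2. every tile there stands on the board, square to it (x of tile0_mid in the frame of deck between -0.059 and 0.059 m and y of tile0_mid in the frame of deck between -0.149 and 0.149 m and z of tile0_mid in the frame of deck between 0.004 and 0.0125 m and angle between each of tile0_mid, tile1_mid, tile2_mid's own z axis and vertical below 0.08 rad and (angle between the x axis of tile0_mid and the x axis of deck, either way round below 0.22 rad or angle between the x axis of tile0_mid and the y axis of deck, either way round below 0.22 rad) and x of tile1_mid in the frame of deck between -0.059 and 0.059 m and y of tile1_mid in the frame of deck between -0.149 and 0.149 m and z of tile1_mid in the frame of deck between 0.004 and 0.0125 m and (angle between the x axis of tile1_mid and the x axis of deck, either way round below 0.22 rad or angle between the x axis of tile1_mid and the y axis of deck, either way round below 0.22 rad) and x of tile2_mid in the frame of deck between -0.059 and 0.059 m and y of tile2_mid in the frame of deck between -0.149 and 0.149 m and z of tile2_mid in the frame of deck between 0.004 and 0.0125 m and (angle between the x axis of tile2_mid and the x axis of deck, either way round below 0.22 rad or angle between the x axis of tile2_mid and the y axis of deck, either way round below 0.22 rad) and value of joint step above 1.85 rad), for 0.2 s.
3. the spatula's blade lies on the black mat (horizontal distance between spatula_blade and mat_top below 0.035 m and height (world z) of spatula_blade below 0.012 m and angle between spatula_blade's own z axis and vertical below 0.08 rad), for 0.2 s.
At the end, for the whole second after the job is handed in: Board down (joint over 1.85); each tile there level on it (0.08 rad), centre within 59 mm along x and 149 mm along y of the board's centre, square within 0.22 rad; spatula level, blade centre within 35 mm of the mat's centre; all at rest (all of step 2 and all of step 3 and linear speed of each of tile0, tile1, tile2, spatula below 0.02 m/s); the robot touches nothing.
It fails at once if a tile is pressed with the gripper's fingers (contact force between the fingers and tile0 above 2 N or contact force between the fingers and tile1 above 2 N or contact force between the fingers and tile2 above 2 N).
It fails at once if a tile is set down hard on the board (over 25 N) (contact force between step and tile0 above 25 N or contact force between step and tile1 above 25 N or contact force between step and tile2 above 25 N).
It fails at once if a tile is tipped over (angle between any of tile0_mid, tile1_mid, tile2_mid's own z axis and vertical above 0.8 rad).
It fails at once if other crockery is moved by more than 40 mm (distance of any of mug, bowl, sugar, saucer, bell, dish from where it was at the start of the episode above 0.04 m).
Of tile0, tile1, tile2 only 2 to 3 are there at a start; the rules pass over those that are not, and their reading is None.
At some moment in a run one of tile0, tile1, tile2 may be knocked a few centimetres aside while the robot is not near it.
It also fails if it takes over 210 s, if anything falls off the work surface, if the arm or the gripper's body presses on something with over 40 N, if the wrist force passes 120 N, or if a joint passes its speed limit or range.

## Robot

A 7-joint arm with a two-finger parallel gripper is mounted at the origin on the work surface. World frame = base frame: x ahead of the robot, y to its left, z up, the work surface at z = 0. Lengths are in m, angles in degrees, forces in N, time in s.
With the tool pointing down it reaches from about 0.4 to 0.875 m from the base axis. Payload 6.5 kg.
Tool frame: the origin (TCP) lies between the finger pads; the fingertips stand 11 mm ahead of it and the grasp point (between the pads) lies 8 mm behind it; z points along the fingers, y is the line along which they close (so a half turn about z gives the same grasp; the last joint's range is limited). The gripper opens to 85 mm and grips with 20 to 120 N. Pads are 22 mm wide; open, the fingers measure 114 mm over their backs; the gripper's body (76 mm by 85 mm) begins 54 mm behind the grasp point. The pads swing forward as they close: fully open they stand 13 mm farther back than shut.
Start: joints at [-68.652, 30.733, -0.252, 88.115, 0.149, 61.152, -4.079], TCP at [0.276, 0.588, 0.242] pointing down, gripper open.
Joint ranges: [-154.64, 154.64], [-21.42, 123.67], [-72.66, 72.17], [13.99, 137.28], [-74.86, 254.86], [10.95, 109.41], [-158.01, 158.01]. Speed limits (degrees/s): [136.94, 136.94, 180, 180, 180, 180, 180].

## Interface

Orientations are given as a 3x3 rotation matrix whose columns are the frame's x, y, z axes.
In Python, from station import state, snapshot, job_done gives the robot as it stands.
- The arm moves only by the tool send_rows, never from a script. Its argument "targets" is a list of rows, each a list of 5 numbers: the shift along the tool's x, y, z in units of 0.4 m (1.0 is 0.4 m), then the turn about the tool's z in units of 45 degrees (1.0 is 45 degrees), then the gripper's target within -1 to 1 (fully open at 1, half-way at 0, shut at -1). In form: [[dx, dy, dz, twist, hand], ...]. A call has exactly 8 rows; each row is the pose to reach, as a shift and turn from the pose commanded when the call began, along the tool's axes at that moment; what a row does not reach only later rows make up. A row lasts 1/8 s, in which the tool goes at most 62.5 mm and 10.7 degrees, less where a joint would pass 70% of its speed; a pose out of reach is approached as far as the arm can. A call with a number of a shift or a turn outside -1 to 1 is refused whole. A call with a gripper value outside its range is refused whole. The fingers move at their own pace and stop on an object; "force" is the grip in N (left out, the last holds). Time passes only in rows, so rows that repeat a pose let the fingers close, or fill a call up. It gives the time, the measured TCP pose, the force, the opening and the grip force at its end, in the units of the state.
- state(): the state, without advancing time (a new reading comes with each control period).
- snapshot(name): name is "side" or "top" or "wrist"; returns a dict with "img" (384x512x3 uint8, blue, green, red), "vfov" (degrees; the focal length in pixels is half the picture's height over the tangent of half this angle, whatever the lens; pixels are square), "cx", "cy" (the principal point, pixels), "pose" (4x4, takes a point from camera to world coordinates); the wrist camera has in their place "tool_from_camera" (4x4, takes a point from camera to tool coordinates, whose origin is the TCP and whose axes are the flange's). Camera axes: x right, y down, z forward; pixel columns grow to the right and rows downward; lengths in m; the calibration is good to about 2 mm. A picture is of the moment at which its call begins: read the wrist's pose just before it. There is no depth.
- job_done(): hands the job in; it is judged then, once.
The state is a dict: "time_s": time; "joint_pos": joint angles; "qd": joint speeds; "effort": joint torques, N m; "tool_pos": TCP position; "eef_rot": TCP orientation; "force": force on the tool from outside, world axes, zero at the start; "ft_torque": the same for the moment, N m; "width": finger opening in m; "grasp_force": force on a finger pad.
Only numpy, scipy, OpenCV 4.12 (cv2) and the standard library are available. Lean on these libraries where they do the work, as an engineer would, in place of code of your own. Each camera call takes 0.05 s, during which the arm holds its last target. There are 200 camera calls.

## Working session

There is one attempt and no reset: what is moved stays moved. The work goes in short steps, Python scripts to look and compute and a tool call to move; the robot and the scene stay as the last step left them, time stands still between calls to the robot, and variables do not carry over. Pictures are saved under pics/ and viewed, at most 15 in all, crops included, and the job is handed in when it is done.

Besides the shell and the picture viewer there is one more tool, called after "Emit:" by a JSON object that holds its "method" and its "body", one argument or row to a line. send_rows: Moves the arm, as the interface text tells. Shifts and turns lie within -1 to 1; 1 stands for 0.4 m of shift or 45 degrees of turn. Its arguments: {"type":"object","properties":{"targets":{"type":"array"},"force":{"type":"number"}},"required":["targets"]}

```bash
ls; mkdir -p pics; python3 - <<'E'
from station import state,snapshot
import cv2,numpy as np
s=state();print({k:np.round(v,3).tolist() for k,v in s.items()})
for n in("top","side","wrist"):
    d=snapshot(n);cv2.imwrite(f"pics/{n}0.png",d["img"]);print(n,d["vfov"],d["cx"],d["cy"],np.round(d.get("pose",d.get("tool_from_camera")),4).tolist(),[k for k in d])
E
```

```text
pics
{'time_s': 0.0, 'joint_pos': [-68.652, 30.777, -0.253, 88.172, 0.149, 61.15, -4.08], 'qd': [0.049, -0.079, 0.026, 0.043, 0.023, -0.031, 0.075], 'effort': [-0.0, -58.341, 1.048, -25.911, 0.012, 0.009, 0.0], 'tool_pos': [0.276, 0.588, 0.241], 'eef_rot': [[-0.905, 0.425, -0.001], [0.425, 0.905, -0.002], [-0.0, -0.002, -1.0]], 'force': [0.683, -0.229, -0.061], 'ft_torque': [0.082, -0.053, -0.006], 'grasp_force': 0.0, 'width': 0.086}
top 52.33996247698047 257.0747515385986 191.88066160007264 [[-0.0107, -0.9987, 0.0503, 0.3954], [-0.9997, 0.0118, 0.023, 0.0056], [-0.0236, -0.05, -0.9985, 1.4622], [0.0, 0.0, 0.0, 1.0]] ['img', 'vfov', 'cx', 'cy', 'pose']
side 52.32575545188483 260.8017335303294 193.28935651161797 [[0.973, -0.1476, 0.1773, 0.2511], [-0.2299, -0.5576, 0.7976, -1.096], [-0.0189, -0.8168, -0.5765, 0.9266], [0.0, 0.0, 0.0, 1.0]] ['img', 'vfov', 'cx', 'cy', 'pose']
wrist 71.825229184783 257.55498633569505 189.31512801896255 [[0.0009, -0.9488, -0.3158, 0.0812], [1.0, 0.0009, 0.0002, 0.0006], [0.0001, -0.3158, 0.9488, -0.131], [0.0, 0.0, 0.0, 1.0]] ['img', 'vfov', 'cx', 'cy', 'tool_from_camera']
```

View pics/top0.png

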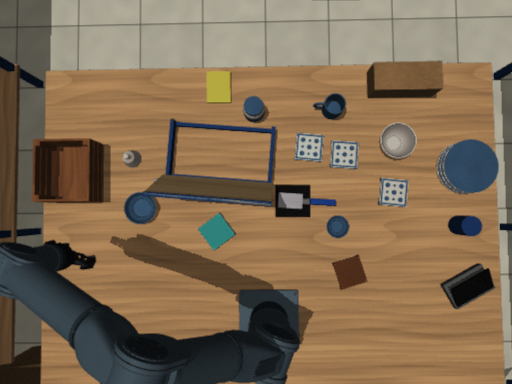

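View pics/side0.png

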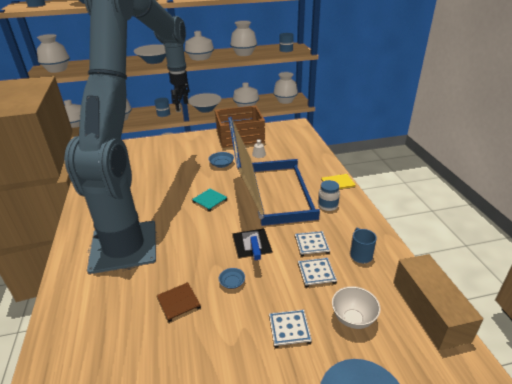

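Top view: the white and blue tiles are at (309,147), (344,154) and (393,192). The turquoise one at (217,232) and the brown one at (349,272) are decoys, excluded by colour. The spatula is on the mat at (292,200) with its blue handle at (322,202), pointing world +y. The board stands along u 150–275, v≈190.

```bash
cat > h.py <<'E'
import numpy as np,cv2
from station import state,snapshot
def cam(n):
    s=state(); d=snapshot(n)
    if n=="wrist":
        T=np.eye(4);T[:3,:3]=s["eef_rot"];T[:3,3]=s["tool_pos"];P=T@d["tool_from_camera"]
    else:P=np.array(d["pose"])
    return dict(img=d["img"],f=192/np.tan(np.radians(d["vfov"]/2)),c=np.array([d["cx"],d["cy"]]),P=P)
def ray(d,uv):
    v=d["P"][:3,:3]@np.r_[(np.array(uv)-d["c"])/d["f"],1];return d["P"][:3,3],v
def plane(d,uv,z):
    o,v=ray(d,uv);return o+v*(z-o[2])/v[2]
def proj(d,p):
    q=d["P"][:3,:3].T@(np.array(p)-d["P"][:3,3]);return q[:2]/q[2]*d["f"]+d["c"]
def tri(da,a,db,b):
    (o1,v1),(o2,v2)=ray(da,a),ray(db,b)
    A=np.c_[v1,-v2];t=np.linalg.lstsq(A,o2-o1,rcond=None)[0]
    p,q=o1+t[0]*v1,o2+t[1]*v2;return (p+q)/2,np.linalg.norm(p-q)
def tiles(d,z=0.017,amin=150,amax=20000,box=None):
    hsv=cv2.cvtColor(d["img"],cv2.COLOR_BGR2HSV)
    m=((hsv[...,1]<60)&(hsv[...,2]>140)).astype(np.uint8)
    m=cv2.morphologyEx(m,cv2.MORPH_CLOSE,np.ones((3,3)))
    out=[]
    for c in cv2.findContours(m,cv2.RETR_EXTERNAL,cv2.CHAIN_APPROX_NONE)[0]:
        if not amin<cv2.contourArea(c)<amax: continue
        w=np.array([plane(d,p,z)[:2] for p in c[:,0,:]]).astype(np.float32)
        r=cv2.minAreaRect(w)
        if .08<min(r[1]) and max(r[1])<.125: out.append((np.round(c[:,0].mean(0)),np.round(r[0],4),np.round(r[1],3),round((r[2]+45)%90-45,1)))
    return out
E
python3 - <<'E'
from h import *
t,s=cam("top"),cam("side")
for n,d in(("t",t),("s",s)):
    for o in tiles(d):print(n,*o)
cv2.imwrite("pics/c1.png",np.hstack([cv2.resize(t["img"][100:240,120:360],None,fx=3.3,fy=3.3,interpolation=cv2.INTER_CUBIC)]))
cv2.imwrite("pics/c2.png",cv2.resize(s["img"][110:270,200:370],None,fx=3.5,fy=3.5,interpolation=cv2.INTER_CUBIC))
E
```

```text
t [394. 191.] [ 0.4636 -0.4623] [0.1   0.097] -6.4
t [344. 153.] [ 0.6063 -0.2847] [0.101 0.097] -4.9
t [308. 146.] [ 0.6357 -0.1549] [0.1   0.097] -6.0
s [289. 327.] [ 0.4615 -0.4685] [0.102 0.099] -6.4
s [317. 271.] [ 0.6032 -0.2919] [0.102 0.1  ] -5.1
s [312. 242.] [ 0.6327 -0.1625] [0.104 0.1  ] -6.6
```

View pics/c1.png

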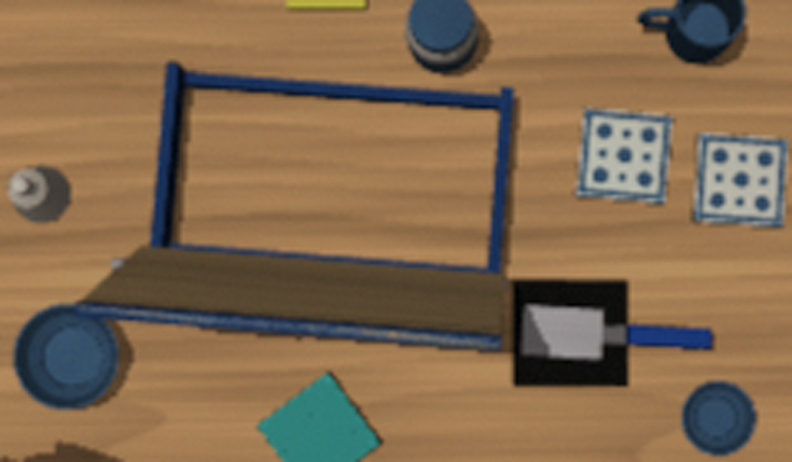

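View pics/c2.png

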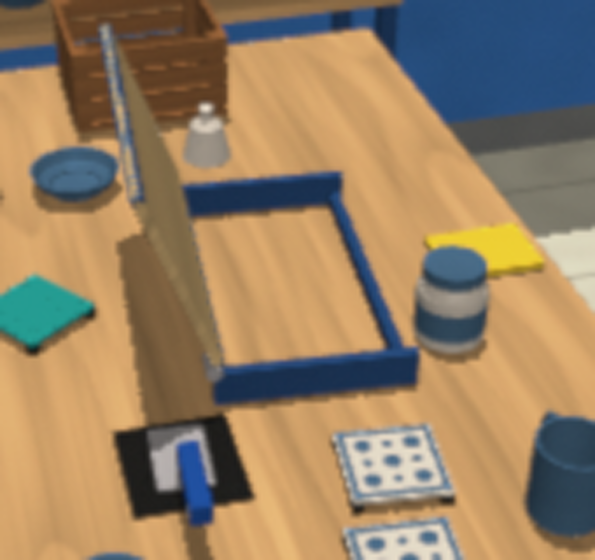

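```bash
python3 - <<'E'
from h import *
t,s=cam("top"),cam("side")
T=lambda u,v:(120+u/3.3,100+v/3.3); S=lambda u,v:(200+u/3.5,110+v/3.5)
for n,a,b in[("farR",(513,90),(417,352)),("farL",(168,65),(340,173)),("blade",(564,333),(180,458)),("hrear",(713,338),(201,498)),("hfront",(628,335),(188,446)),
 ("mat",(571,333),(184,464))]:
    print(n,*tri(t,T(*a),s,S(*b)))
for n,a in[("matc",[(514,281),(627,281),(628,385),(515,385)])]:
    print(n,np.mean([plane(t,T(*p),.002) for p in a],0),[plane(t,T(*p),.002)[:2].round(3) for p in a])
print([plane(s,S(*p),.002)[:2].round(3) for p in [(115,432),(221,416),(252,496),(135,515)]])
for n,p,z in[("hrear",(712,339),.083),("hfront",(628,335),.083),("bl front",(524,331),.005),("bl rear",(603,334),.005),("hingeR",(493,270),.043),("hingeL",(152,243),.043),("farR",(513,90),.043),("farL",(168,65),.043),("topR",(500,345),.262),("topL",(80,308),.262)]: print(n,plane(t,T(*p),z).round(4))
E
```

```text
farR [ 0.70506724 -0.03194231  0.03988861] 0.002507049681692414
farL [0.74244403 0.35564785 0.03292944] 0.005084686017070501
blade [ 4.35748818e-01 -8.70703182e-02 -1.73140213e-04] 0.003914504094745278
hrear [ 0.42555797 -0.23901273  0.0885523 ] 0.0023497217902300332
hfront [ 0.43144108 -0.15125148  0.072026  ] 0.004957863670780242
mat [ 0.4368427  -0.09525273 -0.0014168 ] 0.006244372498758694
matc [ 0.43378647 -0.09446882  0.002     ] [array([ 0.493, -0.031]), array([ 0.492, -0.159]), array([ 0.374, -0.158]), array([ 0.376, -0.031])]
[array([ 0.381, -0.034]), array([ 0.492, -0.037]), array([ 0.493, -0.16 ]), array([ 0.379, -0.158])]
hrear [ 0.4235 -0.2387  0.083 ]
hfront [ 0.4287 -0.1496  0.083 ]
bl front [ 0.4364 -0.0414  0.005 ]
bl rear [ 0.4321 -0.1303  0.005 ]
hingeR [ 0.5031 -0.0069  0.043 ]
hingeL [0.5379 0.3714 0.043 ]
farR [ 0.7031 -0.0316  0.043 ]
farL [0.7375 0.3536 0.043 ]
topR [ 0.4164 -0.0106  0.262 ]
topL [0.4555 0.3829 0.262 ]
```

Emit:
{"method": "send_rows", "body": {
  "targets": [
    [-0.07,-0.085,0,0.13,-1],
    [-0.14,-0.17,0,0.25,-1],
    [-0.21,-0.255,0,0.4,-1],
    [-0.28,-0.34,0,0.55,-1],
    [-0.35,-0.425,0,0.7,-1],
    [-0.42,-0.51,0,0.8,-1],
    [-0.49,-0.595,-0.01,0.9,-1],
    [-0.55,-0.675,-0.01,1,-1]
  ]
}}

```text
time_s: 1.35
tool_pos: [0.3611, 0.2491, 0.2467]
eef_rot: [[-0.337, 0.942, 0.001], [0.942, 0.337, 0.001], [0.0, 0.001, -1.0]]
force: [0.1, 0.1, -0.4]
width: -0.0001
grasp_force: 0.0
```

Emit:
{"method": "send_rows", "body": {
  "targets": [
    [-0.02,0.047,0,0,-1],
    [-0.034,0.094,0,0,-1],
    [-0.05,0.141,0,0,-1],
    [-0.067,0.188,0,0,-1],
    [-0.084,0.235,0,0,-1],
    [-0.1,0.282,0,0,-1],
    [-0.118,0.33,0,0,-1],
    [-0.135,0.377,0,0,-1]
  ]
}}

```text
time_s: 2.35
tool_pos: [0.5218, 0.2505, 0.2466]
eef_rot: [[-0.339, 0.941, 0.001], [0.941, 0.339, 0.0], [-0.0, 0.001, -1.0]]
force: [0.3, -0.2, 0.2]
width: -0.0002
grasp_force: 0.0
```

Emit:
{"method": "send_rows", "body": {
  "targets": [
    [-0.01,0.03,0,0,-1],
    [-0.02,0.06,0,0,-1],
    [-0.03,0.09,0,0,-1],
    [-0.03,0.09,0,0,-1],
    [-0.03,0.09,0,0,-1],
    [-0.03,0.09,0,0,-1],
    [-0.03,0.09,0,0,-1],
    [-0.03,0.09,0,0,-1]
  ]
}}

```text
time_s: 3.35
tool_pos: [0.5586, 0.252, 0.2464]
eef_rot: [[-0.34, 0.94, 0.0], [0.94, 0.34, 0.0], [0.0, 0.0, -1.0]]
force: [0.6, -0.1, -0.6]
width: 0.0001
grasp_force: 0.0
```

```bash
python3 - <<'E'
from h import *
t=cam("top");print(state()["tool_pos"])
cv2.imwrite("pics/t2.png",cv2.resize(t["img"][100:300,100:420],None,fx=2.4,fy=2.4,interpolation=cv2.INTER_CUBIC))
E
```

```text
[0.55860253 0.25197895 0.2463675 ]
```

View pics/t2.png

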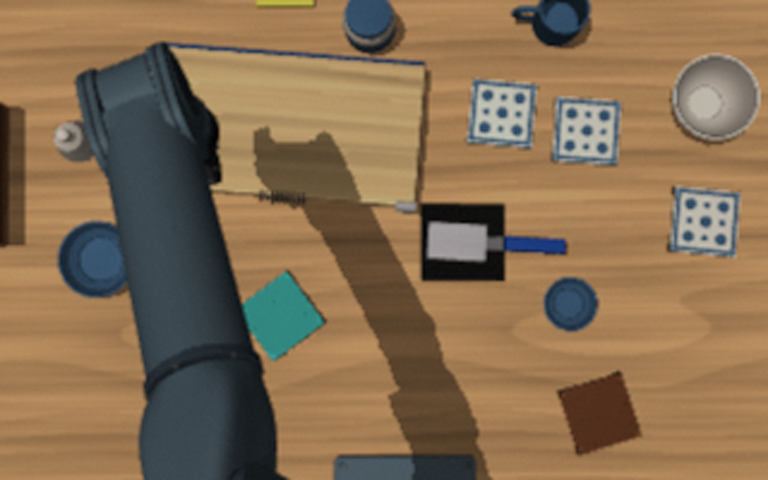

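The board lies flat with its near edge along (215,192)–(415,207), and the spatula and tiles have not moved. Next I go above the spatula handle.

Emit:
{"method": "send_rows", "body": {
  "targets": [
    [-0.12,-0.09,0,0.06,1],
    [-0.24,-0.18,0,0.13,1],
    [-0.36,-0.27,0,0.2,1],
    [-0.48,-0.36,0.05,0.26,1],
    [-0.6,-0.45,0.1,0.33,1],
    [-0.72,-0.54,0.15,0.4,1],
    [-0.83,-0.62,0.2,0.46,1],
    [-0.918,-0.68,0.21,0.51,1]
  ]
}}

```text
time_s: 4.4
tool_pos: [0.4259, -0.1879, 0.1615]
eef_rot: [[0.057, 0.998, -0.002], [0.998, -0.057, -0.0], [-0.0, -0.002, -1.0]]
force: [0.3, -0.6, -0.3]
width: 0.0852
grasp_force: 0.0
```

Emit:
{"method": "send_rows", "body": {
  "targets": [
    [0,0,0,0,1],
    [0,0,0,0,1],
    [0,0,0,0,1],
    [0,0,0,0,1],
    [0,0,0,0,1],
    [0,0,0,0,1],
    [0,0,0,0,1],
    [0,0,0,0,1]
  ]
}}

```text
time_s: 5.4
tool_pos: [0.4277, -0.1859, 0.1623]
eef_rot: [[0.054, 0.999, 0.0], [0.999, -0.054, -0.0], [-0.0, 0.0, -1.0]]
force: [-0.0, -0.4, 0.3]
width: 0.0853
grasp_force: 0.0
```

```bash
python3 - <<'E'
from h import *
w=cam("wrist");s=state();print(s["tool_pos"],s["joint_pos"],np.degrees(np.arctan2(s["eef_rot"][1][0],s["eef_rot"][0][0])))
cv2.imwrite("pics/w1.png",w["img"])
hsv=cv2.cvtColor(w["img"],cv2.COLOR_BGR2HSV)
m=((abs(hsv[...,0].astype(int)-112)<12)&(hsv[...,1]>180)&(hsv[...,2]>80)).astype(np.uint8)
for c in cv2.findContours(m,cv2.RETR_EXTERNAL,cv2.CHAIN_APPROX_NONE)[0]:
    if cv2.contourArea(c)>800:
        print(cv2.boundingRect(c)); p=np.array([plane(w,q,.083)[:2] for q in c[:,0]],np.float32);print(cv2.minAreaRect(p))
for p in[(.4275,-.186,.083),(.434,-.086,.005)]:print(proj(w,p))
E
```

```text
[ 0.4276076  -0.18587913  0.16228361] [ -5.40369146  21.57358536  28.37398817 120.38443668 -15.29987057
  41.46002276  29.75853635] 86.90640758454347
(248, 169, 25, 86)
((0.4292907118797302, -0.19647246599197388), (0.07969622313976288, 0.020289909094572067), 86.3115234375)
[257.03610278 202.6062799 ]
[258.31950188  81.98754166]
```

View pics/w1.png

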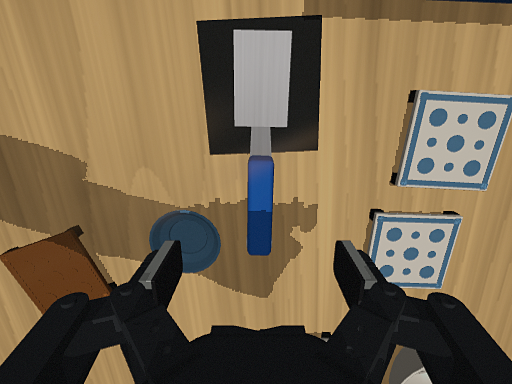

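Wrist view: handle at u 248–273, v 155–255. The blade is at (263,80) on the mat, and two tiles are visible on the right.

```bash
python3 - <<'E'
from h import *
w=cam("wrist")
f,r=plane(w,(260.5,155.5),.083),plane(w,(259.5,250),.083);print(f,r,np.linalg.norm(f-r),"rear if lower",plane(w,(259.5,255),.057))
print("blade",plane(w,(263,30),.005),plane(w,(261,127),.005))
for o in tiles(w):print(*o)
E
```

```text
[ 0.43237023 -0.14571503  0.083     ] [ 0.42718333 -0.23204718  0.083     ] 0.08648782492123154 rear if lower [ 0.42625603 -0.25368806  0.057     ]
blade [ 0.44078683 -0.04020047  0.005     ] [ 0.43444853 -0.13055011  0.005     ]
[412. 251.] [ 0.6055 -0.2864] [0.082 0.082] -4.9
[420. 243.] [ 0.605  -0.2857] [0.099 0.099] -4.9
[456. 141.] [ 0.6347 -0.1566] [0.082 0.082] -6.1
[439. 139.] [ 0.634  -0.1564] [0.099 0.099] -6.2
```

Emit:
{"method": "send_rows", "body": {
  "targets": [
    [0.007,0.006,0.05,0.02,1],
    [0.007,0.006,0.1,0.02,1],
    [0.007,0.006,0.15,0.02,1],
    [0.007,0.006,0.19,0.02,1],
    [0.007,0.006,0.22,0.02,1],
    [0.007,0.006,0.24,0.02,1],
    [0.007,0.006,0.25,0.02,1],
    [0.007,0.006,0.25,0.02,1]
  ]
}}

```text
time_s: 6.5
tool_pos: [0.4303, -0.1832, 0.0623]
eef_rot: [[0.07, 0.998, 0.0], [0.998, -0.07, -0.0], [-0.0, 0.0, -1.0]]
force: [-0.4, -0.6, 0.1]
width: 0.0852
grasp_force: 0.0
```

Emit:
{"method": "send_rows", "body": {
  "targets": [
    [0,0,0,0,0.2],
    [0,0,0,0,-0.3],
    [0,0,0,0,-0.5],
    [0,0,0,0,-0.7],
    [0,0,0,0,-0.9],
    [0,0,0,0,-1],
    [0,0,0,0,-1],
    [0,0,0,0,-1]
  ],
  "force": 80
}}

```text
time_s: 7.5
tool_pos: [0.4303, -0.1833, 0.0624]
eef_rot: [[0.07, 0.998, 0.0], [0.998, -0.07, -0.0], [-0.0, 0.0, -1.0]]
force: [-1.4, 0.2, 5.7]
width: 0.0211
grasp_force: 78.5
```

Emit:
{"method": "send_rows", "body": {
  "targets": [
    [0,0,-0.05,0,-1],
    [0,0,-0.11,0,-1],
    [0,0,-0.17,0.1,-1],
    [0.02,0,-0.23,0.25,-1],
    [0.05,0,-0.245,0.43,-1],
    [0.07,0,-0.245,0.62,-1],
    [0.1,0.005,-0.245,0.81,-1],
    [0.12,0.01,-0.245,1,-1]
  ]
}}

```text
time_s: 8.5
tool_pos: [0.4371, -0.1348, 0.1598]
eef_rot: [[0.757, 0.653, -0.001], [0.653, -0.757, 0.0], [-0.001, -0.001, -1.0]]
force: [0.6, -1.0, -0.9]
width: 0.0211
grasp_force: 78.7
```

Emit:
{"method": "send_rows", "body": {
  "targets": [
    [0,0,0,0.18,-1],
    [0,0,0,0.36,-1],
    [0,0,0,0.54,-1],
    [0,0,0,0.72,-1],
    [0,0,0,0.86,-1],
    [0,0,0,1,-1],
    [0,0,0,1,-1],
    [0,0,0,1,-1]
  ]
}}

```text
time_s: 9.5
tool_pos: [0.4373, -0.1354, 0.1601]
eef_rot: [[0.998, -0.067, -0.001], [-0.067, -0.998, 0.0], [-0.001, 0.0, -1.0]]
force: [-0.4, -0.7, -2.2]
width: 0.021
grasp_force: 78.7
```

```bash
python3 - <<'E'
from h import *
w=cam("wrist");s=state();print(s["tool_pos"],s["joint_pos"],np.degrees(np.arctan2(s["eef_rot"][1][0],s["eef_rot"][0][0])))
cv2.imwrite("pics/w2.png",w["img"])
for o in tiles(w):print(*o)
print('top');
for o in tiles(cam("top")):print(*o)
E
```

```text
[ 0.43736314 -0.13544632  0.16014882] [-30.04306349  27.72480675  52.70008188 122.41316159 -31.81884351
  44.58238013 -50.79198238] -3.884326129763187
top
[393. 192.] [ 0.4636 -0.4623] [0.1   0.097] -6.4
[344. 153.] [ 0.6062 -0.2847] [0.101 0.097] -4.9
```

View pics/w2.png

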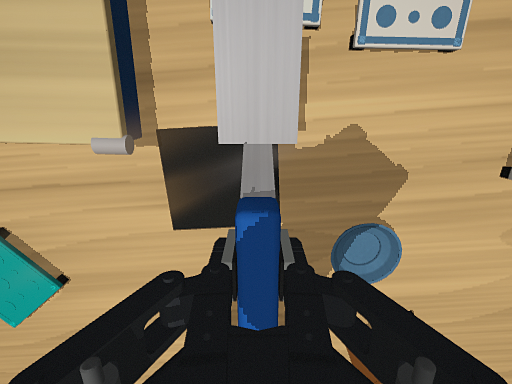

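```bash
python3 - <<'E'
import cv2,numpy as np
i=cv2.imread("pics/w2.png").astype(int)
for v in(2,20,40,60,80,100,120,138):
    r=i[v].sum(1);g=abs(i[v,:,2]-i[v,:,0])<25
    b=(g&(r>330));u=259
    l=u
    while b[l-1]:l-=1
    k=u
    while b[k+1]:k+=1
    print(v,l,k,k-l+1, np.round((56*265/(k-l+1)),1), np.round(56*265/(k-l+1)*(.9488-.3158*(v-189.3)/265)-131,1))
E
```

```text
2 210 312 103 144.1 37.9
20 212 309 98 151.4 43.2
40 214 301 88 168.6 59.0
60 215 300 86 172.6 59.3
80 216 299 84 176.7 59.6
100 217 298 82 181.0 60.0
120 217 297 81 183.2 58.0
138 218 296 79 187.8 58.7
```

```bash
python3 - <<'E'
from h import *
w=cam("wrist")
def corners(c,yaw,z=.017):
    a=np.radians(yaw);R=np.array([[np.cos(a),-np.sin(a)],[np.sin(a),np.cos(a)]])
    return [np.r_[np.array(c)+R@np.array(k)*.05,z] for k in((-1,-1),(-1,1))]
for c,y in(((.634,-.1565),-6.2),((.605,-.286),-4.9)):print([proj(w,p).round() for p in corners(c,y)])
E
```

```text
[array([320.,  26.]), array([209.,  21.])]
[array([461.,  50.]), array([353.,  48.])]
```

The predicted tile corners match the picture, with tile1's near-right corner at (320,28). The blade is level. I lower it and slide under.

Emit:
{"method": "send_rows", "body": {
  "targets": [
    [-0.005,0,0.05,0.05,-1],
    [-0.005,0,0.1,0.05,-1],
    [-0.005,0,0.14,0.05,-1],
    [-0.005,0,0.18,0.05,-1],
    [-0.005,0,0.21,0.05,-1],
    [-0.005,0,0.23,0.05,-1],
    [-0.005,0,0.24,0.05,-1],
    [-0.005,0,0.24,0.05,-1]
  ]
}}

```text
time_s: 10.65
tool_pos: [0.4356, -0.1355, 0.0643]
eef_rot: [[0.994, -0.109, 0.0], [-0.109, -0.994, 0.0], [0.0, -0.0, -1.0]]
force: [0.3, -0.4, -2.1]
width: 0.0208
grasp_force: 78.7
```

```bash
python3 - <<'E'
from h import *
w=cam("wrist");s=state();print(s["tool_pos"],np.degrees(np.arctan2(s["eef_rot"][1][0],s["eef_rot"][0][0])),s["force"])
cv2.imwrite("pics/w3.png",w["img"])
E
```

```text
[ 0.43572044 -0.13550321  0.06449028] -6.234954015924629 [-0.07337463  0.63620819 -1.85864257]
```

View pics/w3.png

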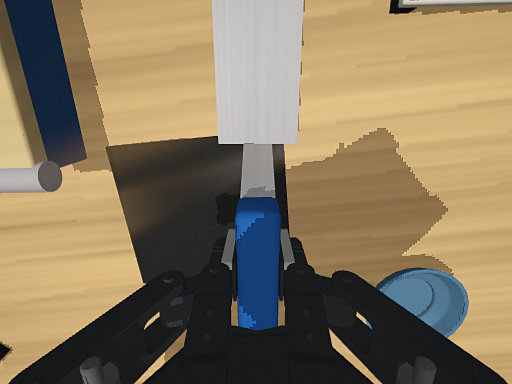

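The blade is at (258,70), low over the table and clear of the frame and mat. I slide forward 89 mm.

Emit:
{"method": "send_rows", "body": {
  "targets": [
    [0.03,0,0,0,-1],
    [0.06,0,0,0,-1],
    [0.09,0,0,0,-1],
    [0.12,0,0,0,-1],
    [0.15,0,0,0,-1],
    [0.18,0,0,0,-1],
    [0.2,0,0,0,-1],
    [0.22,0,0,0,-1]
  ]
}}

```text
time_s: 11.7
tool_pos: [0.5233, -0.1451, 0.0642]
eef_rot: [[0.994, -0.109, -0.0], [-0.109, -0.994, 0.0], [-0.0, 0.0, -1.0]]
force: [-0.2, 0.1, -1.9]
width: 0.0207
grasp_force: 78.7
```

Emit:
{"method": "send_rows", "body": {
  "targets": [
    [0,0,-0.01,0,-1],
    [0,0,-0.02,0,-1],
    [0,0,-0.03,0,-1],
    [0,0,-0.05,0,-1],
    [0,0,-0.07,0,-1],
    [0,0,-0.09,0,-1],
    [0,0,-0.11,0,-1],
    [0,0,-0.11,0,-1]
  ]
}}

```text
time_s: 12.7
tool_pos: [0.5235, -0.1451, 0.109]
eef_rot: [[0.994, -0.109, 0.001], [-0.109, -0.994, -0.0], [0.001, 0.0, -1.0]]
force: [-0.4, -0.2, -3.8]
width: 0.021
grasp_force: 78.4
```

```bash
python3 - <<'E'
from h import *
w=cam("wrist");s=state();t=cam("top");q=cam("side");print(s["tool_pos"],np.degrees(np.arctan2(s["eef_rot"][1][0],s["eef_rot"][0][0])),s["force"])
cv2.imwrite("pics/w4.png",np.hstack([cv2.resize(w["img"],(400,300)),cv2.resize(q["img"][150:300,200:400],(400,300))]))
for o in tiles(t):print(*o)
E
```

```text
[ 0.52318438 -0.14497151  0.10857202] -6.23337131903438 [ 0.66014207  0.95926944 -4.42386252]
[393. 192.] [ 0.4635 -0.4624] [0.098 0.1  ] -1.5
[346. 152.] [ 0.6062 -0.2847] [0.101 0.097] -4.9
[393. 142.] [ 0.6481 -0.4693] [0.089 0.097] 28.0
[307. 141.] [ 0.6426 -0.1546] [0.094 0.1  ] -6.0
```

View pics/w4.png

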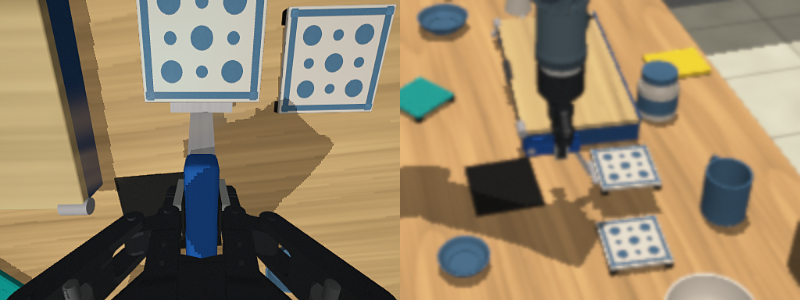

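```bash
python3 - <<'E'
from h import *
t=cam("top");s=cam("side");w=cam("wrist");st=state()
for n,p in(("farR",(426,66)),("nearR",(415,207)),("farL?",(165,46)),("nearmid",(250,195))):
    print(n,plane(t,(100+p[0]/2.4,100+p[1]/2.4),.055))
for n,p in(("nearR",(263.5,218.5)),("farR",(318.5,211)),("farL",(298.5,157.5))):print(n,plane(s,p,.055))
for o in tiles(w,z=st["tool_pos"][2]-.0504):print(o)
cv2.imwrite("pics/t5.png",np.vstack([cv2.resize(t["img"][100:200,150:300],(750,500),interpolation=cv2.INTER_CUBIC)]))
E
```

```text
farR [ 0.69959184 -0.03866402  0.055     ]
nearR [ 0.48596459 -0.01930918  0.055     ]
farL? [0.7366674  0.35862498 0.055     ]
nearmid [0.5071553  0.22940835 0.055     ]
nearR [ 0.49277086 -0.04344486  0.055     ]
farR [ 0.69551613 -0.05184311  0.055     ]
farL [0.74383759 0.33450703 0.055     ]
(array([430.,  71.]), array([ 0.6054, -0.2616]), array([0.081, 0.081]), -4.9)
(array([258.,  94.]), array([ 0.61  , -0.1541]), array([0.098, 0.099]), -6.2)
```

View pics/t5.png

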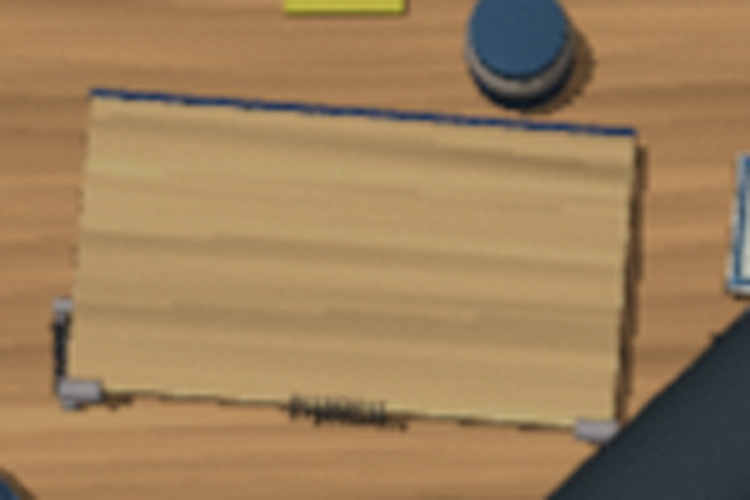

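The board corners in the crop are farL (90,93), farR (635,133), nearR (615,428) and nearL (68,388). Nothing is on the board.

```bash
python3 - <<'E'
from h import *
t=cam("top")
P=[plane(t,(150+u/5,100+v/5),.055)[:2] for u,v in((90,93),(635,133),(615,428),(68,388))]
print(np.round(P,4));C=np.mean(P,0);print("centre",C)
d=P[0]-P[1]+P[3]-P[2];print("yaw",np.degrees(np.arctan2(-d[0],d[1])),[np.linalg.norm(P[i]-P[i-1]) for i in range(4)])
a=np.radians(-5.1);R=np.array([[np.cos(a),-np.sin(a)],[np.sin(a),np.cos(a)]])
for y in(.12,0,-.12):
    tile=C+R@[.01,y];print(y,tile,"TCP",tile-R@[.111,0])
E
```

```text
[[ 0.7388  0.3614]
 [ 0.7029 -0.0369]
 [ 0.4883 -0.0196]
 [ 0.5223  0.3773]]
centre [0.61308672 0.17053815]
yaw -5.022299647932379 [np.float64(0.21708735214403121), np.float64(0.39989461173512597), np.float64(0.21530421739908148), np.float64(0.3983899003973778)]
0.12 [0.63371444 0.28917413] TCP [0.52315389 0.2990414 ]
0 [0.62304713 0.16964921] TCP [0.51248657 0.17951647]
-0.12 [0.61237981 0.05012428] TCP [0.50181926 0.05999155]
```

Emit:
{"method": "send_rows", "body": {
  "targets": [
    [0,-0.02,-0.03,0,-1],
    [-0.01,-0.06,-0.06,0,-1],
    [-0.02,-0.12,-0.09,0,-1],
    [-0.03,-0.19,-0.105,-0.01,-1],
    [-0.04,-0.27,-0.105,-0.01,-1],
    [-0.05,-0.35,-0.105,-0.02,-1],
    [-0.06,-0.43,-0.105,-0.02,-1],
    [-0.07,-0.51,-0.105,-0.025,-1]
  ]
}}

```text
time_s: 14.05
tool_pos: [0.5173, 0.0626, 0.1511]
eef_rot: [[0.996, -0.089, 0.001], [-0.089, -0.996, 0.001], [0.0, -0.001, -1.0]]
force: [0.4, -0.7, -4.0]
width: 0.0204
grasp_force: 78.6
```

Emit:
{"method": "send_rows", "body": {
  "targets": [
    [-0.007,-0.08,0,0,-1],
    [-0.015,-0.16,0,0,-1],
    [-0.024,-0.24,0,0,-1],
    [-0.032,-0.32,0,0,-1],
    [-0.04,-0.4,0,0,-1],
    [-0.045,-0.48,0,0,-1],
    [-0.05,-0.55,0,0,-1],
    [-0.052,-0.59,0,0,-1]
  ]
}}

```text
time_s: 15.05
tool_pos: [0.5171, 0.3003, 0.1507]
eef_rot: [[0.996, -0.087, -0.0], [-0.087, -0.996, 0.001], [-0.0, -0.001, -1.0]]
force: [0.1, -0.1, -4.2]
width: 0.0208
grasp_force: 78.6
```

```bash
python3 - <<'E'
from h import *
w=cam("wrist");s=state();print(s["tool_pos"],s["joint_pos"],np.degrees(np.arctan2(s["eef_rot"][1][0],s["eef_rot"][0][0])),s["force"])
cv2.imwrite("pics/w6.png",w["img"])
for o in tiles(cam("top"),z=.1):print(o)
E
```

```text
[0.51712523 0.30212546 0.1505603 ] [-68.27270758  41.73368419  49.45951583 102.41692839 -38.65545647
  54.32288905 -97.07333315] -4.877224853232604 [-0.66798129  3.03557361 -4.44391696]
(array([394., 191.]), array([ 0.4582, -0.4352]), array([0.095, 0.094]), -6.4)
(array([344., 153.]), array([ 0.5941, -0.268 ]), array([0.095, 0.091]), -4.9)
(array([184., 146.]), array([0.623 , 0.2955]), array([0.101, 0.11 ]), -4.1)
```

View pics/w6.png

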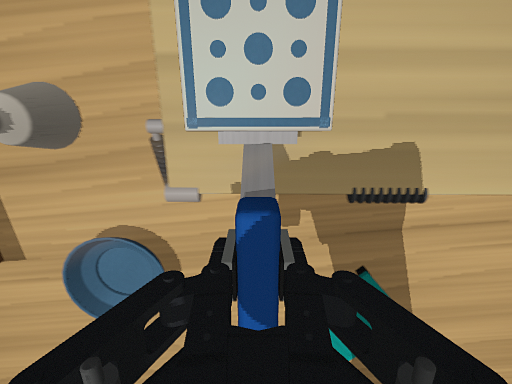

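The tile sits square on the blade over the board's left third, with its near edge at v≈130. I lower it slowly.

Emit:
{"method": "send_rows", "body": {
  "targets": [
    [0,0,0.015,0,-1],
    [0,0,0.03,0,-1],
    [0,0,0.045,0,-1],
    [0,0,0.055,0,-1],
    [0,0,0.06,0,-1],
    [0,0,0.064,0,-1],
    [0,0,0.067,0,-1],
    [0,0,0.07,0,-1]
  ]
}}

```text
time_s: 16.15
tool_pos: [0.518, 0.2979, 0.1225]
eef_rot: [[0.996, -0.089, 0.001], [-0.089, -0.996, 0.0], [0.001, -0.0, -1.0]]
force: [0.3, -0.4, -1.9]
width: 0.0211
grasp_force: 78.8
```

Emit:
{"method": "send_rows", "body": {
  "targets": [
    [0,0,0.002,0,-1],
    [0,0,0.004,0,-1],
    [0,0,0.006,0,-1],
    [0,0,0.008,0,-1],
    [0,0,0.009,0,-1],
    [0,0,0.009,0,-1],
    [0,0,0.009,0,-1],
    [0,0,0.009,0,-1]
  ]
}}

```text
time_s: 17.15
tool_pos: [0.5177, 0.2977, 0.1187]
eef_rot: [[0.996, -0.089, 0.0], [-0.089, -0.996, -0.0], [0.0, -0.0, -1.0]]
force: [-0.3, 0.7, -2.2]
width: 0.0209
grasp_force: 78.8
```

Emit:
{"method": "send_rows", "body": {
  "targets": [
    [-0.02,0,0,0,-1],
    [-0.05,0,0,0,-1],
    [-0.09,0,0,0,-1],
    [-0.13,0,0,0,-1],
    [-0.17,0,0,0,-1],
    [-0.21,0,0,0,-1],
    [-0.24,0,0,0,-1],
    [-0.265,0,0,0,-1]
  ]
}}

```text
time_s: 18.15
tool_pos: [0.4114, 0.3074, 0.1188]
eef_rot: [[0.996, -0.089, 0.0], [-0.089, -0.996, 0.0], [0.0, -0.0, -1.0]]
force: [-0.2, 0.1, -2.1]
width: 0.021
grasp_force: 78.9
```

Emit:
{"method": "send_rows", "body": {
  "targets": [
    [0,0,-0.03,0,-1],
    [0,0,-0.07,0,-1],
    [0,0,-0.1,0,-1],
    [0,0.08,-0.12,0,-1],
    [0,0.2,-0.12,0,-1],
    [0.01,0.33,-0.12,0,-1],
    [0.02,0.47,-0.12,0,-1],
    [0.03,0.61,-0.12,0,-1]
  ]
}}

```text
time_s: 19.15
tool_pos: [0.4028, 0.0613, 0.1675]
eef_rot: [[0.996, -0.089, 0.002], [-0.089, -0.996, 0.001], [0.002, -0.001, -1.0]]
force: [-0.3, -0.7, -2.7]
width: 0.0213
grasp_force: 78.9
```

```bash
python3 - <<'E'
from h import *
s=state();print(s["tool_pos"],s["joint_pos"],np.degrees(np.arctan2(s["eef_rot"][1][0],s["eef_rot"][0][0])),s["force"])
t=cam("top");q=cam("side")
for z in(.072,.017):
  for o in tiles(t,z):print(z,o)
cv2.imwrite("pics/s7.png",np.hstack([cv2.resize(t["img"][100:250,140:340],(400,300)),cv2.resize(q["img"][150:300,200:400],(400,300))]))
E
```

```text
[0.4027954  0.06132387 0.16754017] [-63.26245343  22.79843971  58.89192886 128.99179864 -29.42385004
  42.55648641 -79.06468768] -5.120609402234872 [-0.31487767 -0.69777743 -2.71198803]
0.072 (array([384., 188.]), array([ 0.4745, -0.4101]), array([0.096, 0.093]), -6.4)
0.072 (array([344., 153.]), array([ 0.5981, -0.2736]), array([0.097, 0.093]), -4.9)
0.072 (array([186., 147.]), array([0.6284, 0.2904]), array([0.101, 0.101]), -4.9)
0.017 (array([384., 188.]), array([ 0.4776, -0.4265]), array([0.1  , 0.097]), -6.4)
0.017 (array([344., 153.]), array([ 0.6062, -0.2846]), array([0.101, 0.097]), -4.9)
0.017 (array([186., 147.]), array([0.6376, 0.3017]), array([0.105, 0.105]), -4.9)
```

View pics/s7.png

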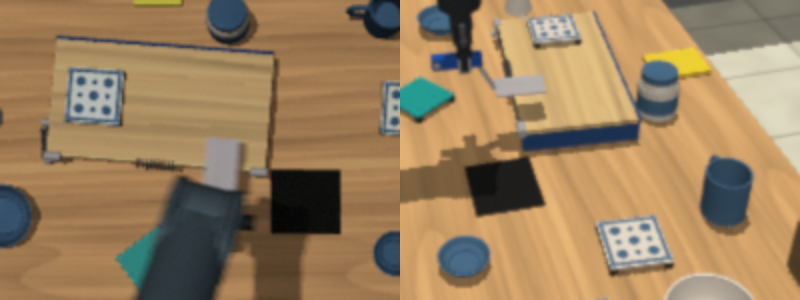

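Tile 1 stands square on the board. Tile 3, the one at (384,188), has been knocked about 35 mm to the left. I go on to tile 2.

Emit:
{"method": "send_rows", "body": {
  "targets": [
    [0.03,0.07,0,0,-1],
    [0.06,0.19,0,0,-1],
    [0.08,0.32,0,0,-1],
    [0.09,0.45,0,0,-1],
    [0.09,0.57,0.02,0,-1],
    [0.085,0.68,0.06,0,-1],
    [0.081,0.77,0.1,0,-1],
    [0.081,0.822,0.14,0,-1]
  ]
}}

```text
time_s: 20.25
tool_pos: [0.4053, -0.2698, 0.111]
eef_rot: [[0.996, -0.092, 0.001], [-0.092, -0.996, -0.002], [0.001, 0.001, -1.0]]
force: [0.9, -0.0, -2.6]
width: 0.0209
grasp_force: 79.3
```

Emit:
{"method": "send_rows", "body": {
  "targets": [
    [0,0,0.02,0,-1],
    [0,0,0.05,0,-1],
    [0,0,0.08,0,-1],
    [0,0,0.1,0,-1],
    [0,0,0.11,0,-1],
    [0,0,0.118,0,-1],
    [0,0,0.118,0,-1],
    [0,0,0.118,0,-1]
  ]
}}

```text
time_s: 21.25
tool_pos: [0.4054, -0.2674, 0.0637]
eef_rot: [[0.996, -0.089, 0.0], [-0.089, -0.996, -0.0], [0.0, 0.0, -1.0]]
force: [0.6, -0.3, -1.9]
width: 0.0208
grasp_force: 79.3
```

```bash
python3 - <<'E'
from h import *
s=state();print(s["tool_pos"],np.degrees(np.arctan2(s["eef_rot"][1][0],s["eef_rot"][0][0])),s["force"])
t=cam("top");q=cam("side")
for d in(t,q):
  for o in tiles(d,.017):print(o)
E
```

```text
[ 0.40540368 -0.26738605  0.06369514] -5.1186105354631 [ 0.58449445 -0.33676147 -1.8984993 ]
(array([386., 186.]), array([ 0.4755, -0.4284]), array([0.096, 0.101]), -6.3)
(array([344., 153.]), array([ 0.6062, -0.2847]), array([0.101, 0.097]), -4.9)
(array([186., 147.]), array([0.6376, 0.3017]), array([0.105, 0.105]), -4.9)
(array([291., 316.]), array([ 0.4752, -0.4336]), array([0.102, 0.1  ]), -6.1)
(array([316., 271.]), array([ 0.6032, -0.2919]), array([0.102, 0.1  ]), -5.1)
(array([279., 164.]), array([0.6621, 0.3672]), array([0.115, 0.084]), -4.6)
```

Emit:
{"method": "send_rows", "body": {
  "targets": [
    [0.03,0,0,0,-1],
    [0.06,0,0,0,-1],
    [0.09,0,0,0,-1],
    [0.12,0,0,0,-1],
    [0.15,0,0,0,-1],
    [0.18,0,0,0,-1],
    [0.2,0,0,0,-1],
    [0.22,0,0,0,-1]
  ]
}}

```text
time_s: 22.35
tool_pos: [0.4933, -0.2752, 0.0635]
eef_rot: [[0.996, -0.089, -0.0], [-0.089, -0.996, 0.0], [-0.0, -0.0, -1.0]]
force: [-0.8, 0.3, -1.4]
width: 0.0206
grasp_force: 79.3
```

Emit:
{"method": "send_rows", "body": {
  "targets": [
    [0,0,-0.01,0,-1],
    [0,0,-0.02,0,-1],
    [0,0,-0.04,0,-1],
    [0,0,-0.07,0,-1],
    [0,0,-0.11,0,-1],
    [0,0,-0.15,0,-1],
    [0,0,-0.19,0,-1],
    [0,0,-0.215,0,-1]
  ]
}}

```text
time_s: 23.35
tool_pos: [0.4933, -0.2753, 0.1509]
eef_rot: [[0.996, -0.089, 0.001], [-0.089, -0.996, -0.0], [0.001, 0.0, -1.0]]
force: [1.3, -0.2, -4.7]
width: 0.021
grasp_force: 79.0
```

```bash
python3 - <<'E'
from h import *
s=state();print(s["tool_pos"],np.degrees(np.arctan2(s["eef_rot"][1][0],s["eef_rot"][0][0])),s["force"])
t=cam("top")
for z in(s["tool_pos"][2]-.05,.017):
  for o in tiles(t,z):print(o)
E
```

```text
[ 0.49325742 -0.27528238  0.15087038] -5.111041966063103 [ 1.32924933 -0.22525398 -4.65467356]
(array([347., 152.]), array([ 0.6007, -0.2842]), array([0.1  , 0.108]), -4.9)
(array([186., 147.]), array([0.6235, 0.2845]), array([0.099, 0.099]), -4.9)
(array([347., 152.]), array([ 0.6133, -0.3021]), array([0.107, 0.114]), -4.9)
(array([186., 147.]), array([0.6376, 0.3017]), array([0.105, 0.105]), -4.9)
(array([392., 143.]), array([ 0.6458, -0.4698]), array([0.082, 0.098]), 17.8)
```

Emit:
{"method": "send_rows", "body": {
  "targets": [
    [0,-0.02,0,0,-1],
    [0,-0.06,0,0,-1],
    [-0.01,-0.12,0,0,-1],
    [-0.01,-0.19,0,0,-1],
    [-0.02,-0.27,0,0,-1],
    [-0.02,-0.35,0,0,-1],
    [-0.03,-0.43,0,0,-1],
    [-0.03,-0.51,0,0,-1]
  ]
}}

```text
time_s: 24.4
tool_pos: [0.4982, -0.0683, 0.1489]
eef_rot: [[0.996, -0.088, -0.002], [-0.088, -0.996, 0.001], [-0.002, -0.001, -1.0]]
force: [0.8, 0.1, -3.1]
width: 0.0209
grasp_force: 79.0
```

Emit:
{"method": "send_rows", "body": {
  "targets": [
    [0,-0.08,0,0,-1],
    [0,-0.17,0,0,-1],
    [-0.01,-0.26,0,0,-1],
    [-0.01,-0.35,0,0,-1],
    [-0.02,-0.44,0,0,-1],
    [-0.02,-0.52,0,0,-1],
    [-0.024,-0.59,0,0,-1],
    [-0.024,-0.627,0,0,-1]
  ]
}}

```text
time_s: 25.4
tool_pos: [0.5106, 0.1826, 0.1488]
eef_rot: [[0.996, -0.086, -0.002], [-0.086, -0.996, 0.001], [-0.002, -0.0, -1.0]]
force: [1.1, -0.3, -3.6]
width: 0.0208
grasp_force: 79.0
```

Emit:
{"method": "send_rows", "body": {
  "targets": [
    [0,0,0,0,-1],
    [0,0,0.015,0,-1],
    [0,0,0.03,0,-1],
    [0,0,0.045,0,-1],
    [0,0,0.055,0,-1],
    [0,0,0.06,0,-1],
    [0,0,0.065,0,-1],
    [0,0,0.068,0,-1]
  ]
}}

```text
time_s: 26.4
tool_pos: [0.5123, 0.1798, 0.1225]
eef_rot: [[0.996, -0.089, 0.001], [-0.089, -0.996, 0.0], [0.001, -0.0, -1.0]]
force: [0.1, 0.3, -2.5]
width: 0.0208
grasp_force: 79.2
```

Emit:
{"method": "send_rows", "body": {
  "targets": [
    [0,0,0.002,0,-1],
    [0,0,0.004,0,-1],
    [0,0,0.006,0,-1],
    [0,0,0.008,0,-1],
    [0,0,0.009,0,-1],
    [0,0,0.009,0,-1],
    [0,0,0.009,0,-1],
    [0,0,0.009,0,-1]
  ]
}}

```text
time_s: 27.4
tool_pos: [0.5119, 0.1798, 0.1187]
eef_rot: [[0.996, -0.089, 0.0], [-0.089, -0.996, -0.0], [0.0, 0.0, -1.0]]
force: [-0.8, 0.2, -1.9]
width: 0.021
grasp_force: 79.2
```

Emit:
{"method": "send_rows", "body": {
  "targets": [
    [-0.02,0,0,0,-1],
    [-0.05,0,0,0,-1],
    [-0.09,0,0,0,-1],
    [-0.13,0,0,0,-1],
    [-0.17,0,0,0,-1],
    [-0.21,0,0,0,-1],
    [-0.24,0,0,0,-1],
    [-0.265,0,0,0,-1]
  ]
}}

```text
time_s: 28.4
tool_pos: [0.4057, 0.1894, 0.1188]
eef_rot: [[0.996, -0.089, 0.0], [-0.089, -0.996, 0.0], [0.0, -0.0, -1.0]]
force: [-0.5, -0.1, -1.9]
width: 0.021
grasp_force: 79.3
```

Emit:
{"method": "send_rows", "body": {
  "targets": [
    [0,0,-0.03,0,-1],
    [0.02,0.03,-0.07,0,-1],
    [0.05,0.1,-0.1,0,-1],
    [0.07,0.2,-0.12,0,-1],
    [0.08,0.32,-0.12,0,-1],
    [0.08,0.44,-0.12,0,-1],
    [0.08,0.56,-0.12,0,-1],
    [0.08,0.66,-0.12,0,-1]
  ]
}}

```text
time_s: 29.4
tool_pos: [0.4151, -0.079, 0.1677]
eef_rot: [[0.996, -0.091, 0.002], [-0.091, -0.996, -0.001], [0.002, 0.0, -1.0]]
force: [0.9, 0.8, -2.1]
width: 0.0209
grasp_force: 79.3
```

```bash
python3 - <<'E'
from h import *
s=state();print(s["tool_pos"],np.degrees(np.arctan2(s["eef_rot"][1][0],s["eef_rot"][0][0])),s["force"])
t=cam("top");q=cam("side")
for z in(.072,.017):
  for o in tiles(t,z):print(o)
for o in tiles(q,.017):print(o)
E
```

```text
[ 0.41510721 -0.07900322  0.16767569] -5.209963013194206 [ 0.8986671   0.84671462 -2.11699631]
(array([385., 187.]), array([ 0.4743, -0.412 ]), array([0.093, 0.093]), -6.4)
(array([219., 149.]), array([0.6233, 0.1703]), array([0.101, 0.101]), -4.7)
(array([186., 147.]), array([0.6284, 0.2906]), array([0.1  , 0.101]), -4.9)
(array([385., 187.]), array([ 0.4774, -0.4285]), array([0.096, 0.097]), -6.4)
(array([219., 149.]), array([0.6323, 0.1768]), array([0.105, 0.105]), -4.7)
(array([186., 147.]), array([0.6376, 0.3019]), array([0.104, 0.105]), -4.9)
(array([291., 316.]), array([ 0.475 , -0.4332]), array([0.102, 0.1  ]), -6.5)
```

Emit:
{"method": "send_rows", "body": {
  "targets": [
    [0,0.08,0,0,-1],
    [0,0.2,0,0,-1],
    [-0.02,0.33,0,0,-1],
    [-0.06,0.46,0,0.01,-1],
    [-0.11,0.59,0,0.01,-1],
    [-0.17,0.7,0,0.02,-1],
    [-0.23,0.79,0.03,0.027,-1],
    [-0.267,0.845,0.07,0.027,-1]
  ]
}}

```text
time_s: 30.5
tool_pos: [0.2773, -0.4062, 0.1394]
eef_rot: [[0.994, -0.112, 0.001], [-0.112, -0.994, -0.003], [0.001, 0.003, -1.0]]
force: [0.9, -0.3, -1.8]
width: 0.0206
grasp_force: 79.4
```

Emit:
{"method": "send_rows", "body": {
  "targets": [
    [0,0,0,0,-1],
    [0,0,0,0,-1],
    [0,0,0,0,-1],
    [0,0,0,0,-1],
    [0,0,0,0,-1],
    [0,0,0,0,-1],
    [0,0,0,0,-1],
    [0,0,0,0,-1]
  ]
}}

```text
time_s: 31.5
tool_pos: [0.2781, -0.4037, 0.1387]
eef_rot: [[0.994, -0.11, -0.0], [-0.11, -0.994, 0.0], [-0.0, 0.0, -1.0]]
force: [-0.1, -0.4, -1.4]
width: 0.0211
grasp_force: 79.4
```

```bash
python3 - <<'E'
from h import *
s=state();print(s["tool_pos"],np.degrees(np.arctan2(s["eef_rot"][1][0],s["eef_rot"][0][0])),s["joint_pos"])
w=cam("wrist");cv2.imwrite("pics/w8.png",w["img"])
for o in tiles(cam("top")):print(o)
for o in tiles(cam("side")):print(o)
a=np.radians(-6.4);R=np.array([[np.cos(a),-np.sin(a)],[np.sin(a),np.cos(a)]])
for k in((-1,-1),(-1,1)):print(proj(w,np.r_[R@np.array(k)*.05+[.4765,-.4295],.017]))
E
```

```text
[ 0.27814114 -0.40371249  0.13869176] -6.330606287406341 [ 13.2959731   32.13829226  47.97701445 118.62682645 -34.60561338
  44.0888559  -13.4523284 ]
(array([219., 148.]), array([0.6324, 0.1768]), array([0.105, 0.105]), -4.6)
(array([186., 147.]), array([0.6376, 0.3016]), array([0.105, 0.105]), -5.0)
[323.63252902  13.24425434]
[202.06029044  12.94204118]
```

View pics/w8.png

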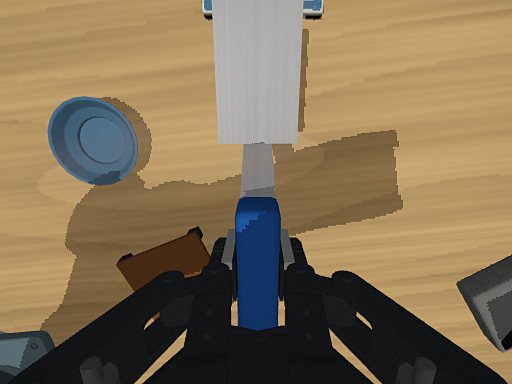

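The tile edge at (204–323, v≈14) matches the prediction. I lower and slide under.

Emit:
{"method": "send_rows", "body": {
  "targets": [
    [0,0.004,0.04,0,-1],
    [0,0.004,0.08,0,-1],
    [0,0.004,0.11,0,-1],
    [0,0.004,0.14,0,-1],
    [0,0.004,0.16,0,-1],
    [0,0.004,0.175,0,-1],
    [0,0.004,0.187,0,-1],
    [0,0.004,0.187,0,-1]
  ]
}}

```text
time_s: 32.65
tool_pos: [0.278, -0.4053, 0.0638]
eef_rot: [[0.994, -0.11, -0.0], [-0.11, -0.994, 0.0], [-0.0, -0.0, -1.0]]
force: [-0.3, 0.4, -1.7]
width: 0.0204
grasp_force: 79.4
```

Emit:
{"method": "send_rows", "body": {
  "targets": [
    [0.03,0,0,0,-1],
    [0.06,0,0,0,-1],
    [0.09,0,0,0,-1],
    [0.12,0,0,0,-1],
    [0.15,0,0,0,-1],
    [0.18,0,0,0,-1],
    [0.2,0,0,0,-1],
    [0.22,0,0,0,-1]
  ]
}}

```text
time_s: 33.65
tool_pos: [0.3658, -0.4151, 0.0639]
eef_rot: [[0.994, -0.11, -0.0], [-0.11, -0.994, 0.0], [-0.0, 0.0, -1.0]]
force: [-1.4, 0.3, -2.5]
width: 0.0207
grasp_force: 79.4
```

Emit:
{"method": "send_rows", "body": {
  "targets": [
    [0,0,-0.01,0,-1],
    [0,0,-0.02,0,-1],
    [0,0,-0.04,0,-1],
    [0,0,-0.07,0,-1],
    [0,0,-0.11,0,-1],
    [0,0,-0.15,0,-1],
    [0,0,-0.19,0,-1],
    [0,0,-0.215,0,-1]
  ]
}}

```text
time_s: 34.65
tool_pos: [0.3657, -0.4153, 0.1512]
eef_rot: [[0.994, -0.11, 0.001], [-0.11, -0.994, -0.001], [0.001, 0.001, -1.0]]
force: [-0.3, 1.2, -4.1]
width: 0.0205
grasp_force: 79.1
```

Emit:
{"method": "send_rows", "body": {
  "targets": [
    [0.005,-0.02,0,0,-1],
    [0.02,-0.06,0,0,-1],
    [0.04,-0.12,0,0,-1],
    [0.06,-0.2,0,0,-1],
    [0.08,-0.28,0,0,-1],
    [0.1,-0.37,0,-0.01,-1],
    [0.12,-0.46,0,-0.02,-1],
    [0.135,-0.55,0,-0.027,-1]
  ]
}}

```text
time_s: 35.65
tool_pos: [0.4436, -0.1994, 0.1493]
eef_rot: [[0.996, -0.087, -0.001], [-0.087, -0.996, 0.001], [-0.001, -0.001, -1.0]]
force: [0.7, -0.3, -3.3]
width: 0.0214
grasp_force: 79.1
```

Emit:
{"method": "send_rows", "body": {
  "targets": [
    [0.015,-0.09,0,0,-1],
    [0.03,-0.18,0,0,-1],
    [0.04,-0.27,0,0,-1],
    [0.052,-0.36,0,0,-1],
    [0.06,-0.45,0,0,-1],
    [0.065,-0.54,0,0,-1],
    [0.069,-0.62,0,0,-1],
    [0.07,-0.665,0,0,-1]
  ]
}}

```text
time_s: 36.65
tool_pos: [0.4942, 0.0633, 0.1492]
eef_rot: [[0.996, -0.086, -0.002], [-0.086, -0.996, 0.001], [-0.002, -0.001, -1.0]]
force: [0.2, -1.1, -3.8]
width: 0.0212
grasp_force: 79.1
```

Emit:
{"method": "send_rows", "body": {
  "targets": [
    [0,0,0,0,-1],
    [0,0,0,0,-1],
    [0,0,0,0,-1],
    [0,0,0.01,0,-1],
    [0,0,0.02,0,-1],
    [0,0,0.03,0,-1],
    [0,0,0.04,0,-1],
    [0,0,0.05,0,-1]
  ]
}}

```text
time_s: 37.65
tool_pos: [0.495, 0.0602, 0.1296]
eef_rot: [[0.996, -0.089, -0.0], [-0.089, -0.996, -0.0], [-0.0, 0.0, -1.0]]
force: [-0.3, 0.6, -3.8]
width: 0.0206
grasp_force: 79.2
```

```bash
python3 - <<'E'
from h import *
s=state();print(s["tool_pos"],np.degrees(np.arctan2(s["eef_rot"][1][0],s["eef_rot"][0][0])),s["force"])
for o in tiles(cam("top"),.076):print(o)
E
```

```text
[0.49499251 0.06017938 0.12958856] -5.108062248388665 [-0.33587512  0.5808207  -3.75531354]
(array([218., 147.]), array([0.6228, 0.1698]), array([0.101, 0.101]), -4.7)
(array([187., 147.]), array([0.628 , 0.2896]), array([0.1  , 0.101]), -4.9)
(array([393., 142.]), array([ 0.6361, -0.452 ]), array([0.087, 0.095]), 24.6)
```

Emit:
{"method": "send_rows", "body": {
  "targets": [
    [0.01,0,0,0,-1],
    [0.025,0,0,0,-1],
    [0.025,0,0.004,0,-1],
    [0.025,0,0.008,0,-1],
    [0.025,0,0.012,0,-1],
    [0.025,0,0.015,0,-1],
    [0.025,0,0.017,0,-1],
    [0.025,0,0.019,0,-1]
  ]
}}

```text
time_s: 38.7
tool_pos: [0.5053, 0.0592, 0.1225]
eef_rot: [[0.996, -0.089, 0.001], [-0.089, -0.996, -0.0], [0.001, -0.0, -1.0]]
force: [0.0, -0.1, -1.1]
width: 0.0213
grasp_force: 79.3
```

Emit:
{"method": "send_rows", "body": {
  "targets": [
    [0,0,0.002,0,-1],
    [0,0,0.004,0,-1],
    [0,0,0.006,0,-1],
    [0,0,0.007,0,-1],
    [0,0,0.008,0,-1],
    [0,0,0.008,0,-1],
    [0,0,0.008,0,-1],
    [0,0,0.008,0,-1]
  ]
}}

```text
time_s: 39.7
tool_pos: [0.505, 0.0593, 0.1191]
eef_rot: [[0.996, -0.089, 0.0], [-0.089, -0.996, -0.0], [0.0, 0.0, -1.0]]
force: [0.3, -0.7, -2.2]
width: 0.0209
grasp_force: 79.3
```

Emit:
{"method": "send_rows", "body": {
  "targets": [
    [-0.02,0,0,0,-1],
    [-0.05,0,0,0,-1],
    [-0.09,0,0,0,-1],
    [-0.13,0,0,0,-1],
    [-0.17,0,0,0,-1],
    [-0.21,0,0,0,-1],
    [-0.24,0,0,0,-1],
    [-0.26,0,0,0,-1]
  ]
}}

```text
time_s: 40.7
tool_pos: [0.4006, 0.0687, 0.1191]
eef_rot: [[0.996, -0.089, 0.0], [-0.089, -0.996, 0.0], [-0.0, -0.0, -1.0]]
force: [0.7, -0.1, -2.2]
width: 0.021
grasp_force: 79.5
```

```bash
python3 - <<'E'
from h import *
s=state();print(s["tool_pos"],np.degrees(np.arctan2(s["eef_rot"][1][0],s["eef_rot"][0][0])),s["force"])
w=cam("wrist");cv2.imwrite("pics/w9.png",np.hstack([cv2.resize(w["img"],(400,300)),cv2.resize(cam("top")["img"][100:250,140:340],(400,300))]))
for o in tiles(cam("top"),.072):print(o)
E
```

```text
[0.40063712 0.06870632 0.11914474] -5.104311599211552 [ 0.74298707 -0.13066158 -2.15663385]
(array([254., 149.]), array([0.6152, 0.0501]), array([0.101, 0.101]), -4.3)
(array([219., 148.]), array([0.6233, 0.1703]), array([0.101, 0.101]), -4.8)
(array([186., 147.]), array([0.6285, 0.2904]), array([0.101, 0.101]), -4.9)
```

View pics/w9.png

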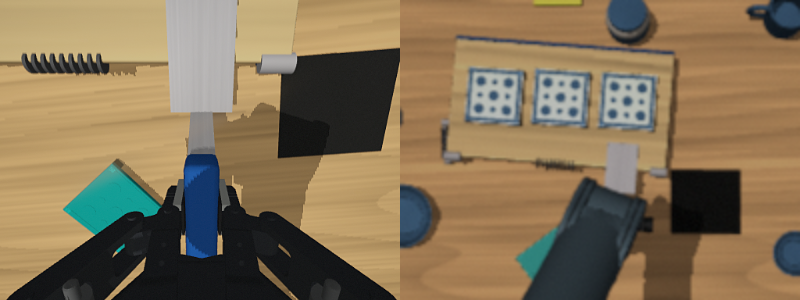

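All three tiles stand square on the board at (495,97), (562,98) and (628,102) in the right-hand picture. I return the spatula to the mat.

Emit:
{"method": "send_rows", "body": {
  "targets": [
    [0,0,-0.04,0,-1],
    [0.02,0,-0.08,0,-1],
    [0.05,0.06,-0.12,0,-1],
    [0.08,0.17,-0.13,-0.1,-1],
    [0.1,0.3,-0.13,-0.27,-1],
    [0.12,0.43,-0.13,-0.45,-1],
    [0.127,0.55,-0.13,-0.64,-1],
    [0.127,0.648,-0.13,-0.82,-1]
  ]
}}

```text
time_s: 41.85
tool_pos: [0.4292, -0.1969, 0.1713]
eef_rot: [[0.848, 0.529, 0.001], [0.529, -0.848, -0.001], [0.0, 0.002, -1.0]]
force: [1.5, 0.3, -2.1]
width: 0.0208
grasp_force: 79.4
```

Emit:
{"method": "send_rows", "body": {
  "targets": [
    [0,0,0,-0.18,-1],
    [0,0,0,-0.36,-1],
    [0,0,0,-0.55,-1],
    [0,0,0,-0.73,-1],
    [0,0,0,-0.88,-1],
    [0,0,0,-1,-1],
    [0,0,0,-1,-1],
    [0,0,0,-1,-1]
  ]
}}

```text
time_s: 42.85
tool_pos: [0.4291, -0.1945, 0.1711]
eef_rot: [[0.231, 0.973, 0.0], [0.973, -0.231, -0.0], [-0.0, 0.0, -1.0]]
force: [-1.1, -0.1, -1.9]
width: 0.0208
grasp_force: 79.4
```

```bash
python3 - <<'E'
from h import *
s=state();R=np.array(s["eef_rot"]);p=np.array(s["tool_pos"]);a=np.degrees(np.arctan2(R[1,0],R[0,0]));print(p,a)
w=cam("wrist");cv2.imwrite("pics/w10.png",w["img"])
g=w["img"].max(2)<40; m=(g).astype(np.uint8); m[200:]=0
for c in cv2.findContours(m,cv2.RETR_EXTERNAL,cv2.CHAIN_APPROX_SIMPLE)[0]:
    if cv2.contourArea(c)>400:
        b=cv2.boundingRect(c);print(b,plane(w,b[:2],.002),plane(w,(b[0]+b[2],b[1]+b[3]),.002))
E
```

```text
[ 0.42907259 -0.19450335  0.17111128] 76.66111964569495
(169, 18, 74, 136) [ 0.38121113 -0.01971647  0.002     ] [ 0.41867099 -0.1670287   0.002     ]
```

Emit:
{"method": "send_rows", "body": {
  "targets": [
    [0,0,0.05,-0.1,-1],
    [0,0,0.1,-0.207,-1],
    [0,0,0.14,-0.207,-1],
    [0,0,0.18,-0.207,-1],
    [0,0,0.21,-0.207,-1],
    [0,0,0.24,-0.207,-1],
    [0,0,0.255,-0.207,-1],
    [0,0,0.262,-0.207,-1]
  ]
}}

```text
time_s: 43.9
tool_pos: [0.4289, -0.1942, 0.0661]
eef_rot: [[0.068, 0.998, -0.0], [0.998, -0.068, -0.0], [-0.0, -0.0, -1.0]]
force: [0.6, -0.9, -2.0]
width: 0.0215
grasp_force: 79.4
```

Emit:
{"method": "send_rows", "body": {
  "targets": [
    [0,0,0.003,0,-1],
    [0,0,0.006,0,-1],
    [0,0,0.008,0,-1],
    [0,0,0.01,0,-1],
    [0,0,0.01,0,-1],
    [0,0,0.01,0,-1],
    [0,0,0.01,0,-1],
    [0,0,0.01,0,-1]
  ]
}}

```text
time_s: 44.9
tool_pos: [0.429, -0.1944, 0.0625]
eef_rot: [[0.068, 0.998, 0.0], [0.998, -0.068, -0.0], [-0.0, 0.0, -1.0]]
force: [-1.5, -0.4, 6.1]
width: 0.021
grasp_force: 80.2
```

Contact is made (+6 N). I ease up slightly, open gently, then rise.

Emit:
{"method": "send_rows", "body": {
  "targets": [
    [0,0,-0.001,0,-1],
    [0,0,-0.001,0,-0.5],
    [0,0,-0.001,0,-0.2],
    [0,0,-0.001,0,0.2],
    [0,0,-0.001,0,0.6],
    [0,0,-0.001,0,1],
    [0,0,-0.001,0,1],
    [0,0,-0.001,0,1]
  ],
  "force": 20
}}

```text
time_s: 45.9
tool_pos: [0.4289, -0.1942, 0.0627]
eef_rot: [[0.068, 0.998, 0.0], [0.998, -0.068, -0.0], [-0.0, 0.0, -1.0]]
force: [-0.9, 0.4, 0.6]
width: 0.0853
grasp_force: 0.0
```

Emit:
{"method": "send_rows", "body": {
  "targets": [
    [0,0,0,0,1],
    [0,0,-0.03,0,1],
    [0,0,-0.08,0,1],
    [0,0,-0.14,0,1],
    [0,0,-0.2,0,1],
    [0,0,-0.26,0,1],
    [0,0,-0.32,0,1],
    [0,0,-0.38,0,1]
  ]
}}

```text
time_s: 46.9
tool_pos: [0.4287, -0.1942, 0.2162]
eef_rot: [[0.068, 0.998, 0.001], [0.998, -0.068, 0.0], [0.0, 0.001, -1.0]]
force: [0.2, 0.1, -0.0]
width: 0.0854
grasp_force: 0.0
```

Emit:
{"method": "send_rows", "body": {
  "targets": [
    [-0.05,0,0,0,1],
    [-0.12,0,0,0,1],
    [-0.2,0,0,0,1],
    [-0.3,0,0,0,1],
    [-0.4,0,0,0,1],
    [-0.5,0,0,0,1],
    [-0.5,0,0,0,1],
    [-0.5,0,0,0,1]
  ]
}}

```text
time_s: 47.9
tool_pos: [0.4152, -0.393, 0.2149]
eef_rot: [[0.068, 0.998, 0.0], [0.998, -0.068, 0.001], [0.001, -0.0, -1.0]]
force: [0.8, 0.3, 0.1]
width: 0.0855
grasp_force: 0.0
```

```bash
python3 - <<'E'
from h import *
s=state();print(s["tool_pos"],s["width"],s["force"])
t=cam("top");q=cam("side")
for o in tiles(t,.072):print(o)
cv2.imwrite("pics/f.png",np.hstack([cv2.resize(t["img"][100:250,140:340],(400,300)),cv2.resize(q["img"][150:300,200:400],(400,300))]))
E
```

```text
[ 0.41524332 -0.39299787  0.21494257] 0.08554367779286495 [0.7620129  0.33395593 0.13381562]
(array([254., 149.]), array([0.6152, 0.0501]), array([0.101, 0.101]), -4.3)
(array([219., 148.]), array([0.6234, 0.1702]), array([0.101, 0.101]), -4.8)
(array([186., 147.]), array([0.6284, 0.2905]), array([0.1  , 0.101]), -5.0)
```

View pics/f.png

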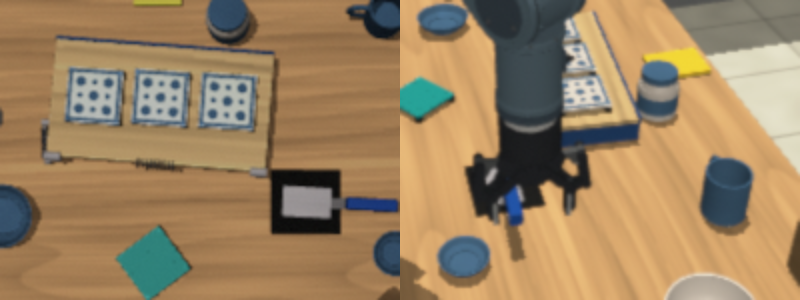

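The three tiles are on the board, the blade is centred on the mat at (307,202), and the arm is clear.

```bash
python3 -c "
from station import job_done;print(job_done())"
```

```text
the job is handed in; nothing more can be done
None
```

The job is handed in, with no verdict returned: the board is snapped down, all three patterned tiles stand square on it, the spatula's blade lies centred on the black mat, and the other crockery was left alone.

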